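Open a tight pencil tin in the hold-down rail

TASK

The small metal tin's deep lid is so tight that the tin comes up with it, so slide the closed tin along its rail, under the lips, until you feel it come fully home against the end stop (do not ram it), then draw the lid straight up off the held tin and stand it on the bare desk, open side down. After that slide the open tin back to the rail's open end, lift it off and stand it upright on the bare desk clear of the rail, the rubber stamp still in it. Set both down gently without dropping or tipping them, and leave the mouse, calculator and tape measure where they are.

Things in the scene. Friction and masses are not known exactly. Their poses are not given: they have to be found in the camera images.
- rail: Hold-down rail: grey painted metal track fixed to the desk, 235 mm long (x) by 95 mm wide (y). Origin on the desk, midway across; x points along the track to the stop, z up. Floor plate 4 mm thick, x = -130 to +105 mm. Side walls with inner faces at y = +-42.5 mm: 12 mm high in the open part (x = -130 to +15 mm), which ends at -x without any wall.
- tin: Tin: plain steel open box, body 94 x 54 mm with 3 mm walls, on a foot flange 116 x 80 x 5 mm that fits the rail (play 2.5 mm each side, 3 mm under the lips). Origin: centre of the foot's underside, 4 mm above the desk in the rail; x along its length, z up. 0.3 to 0.45 kg. Starts in the open part, lid on. Home: rail x = +37 mm. Lifts out freely at rail x = -58 mm or less.
- lid: The tin's lid: plain steel, 102 x 62 mm outside, 78 mm high, 2.5 mm walls, 75 mm deep inside, open below; 1.5 mm play round the tin's body. Weighs about 0.12 kg. Origin: centre of its open lower edge; z up, x along its length. Closed it sits 17 mm above the tin's origin and is free of the tin at 92 mm.
- stamp: Rubber stamp with turned wooden grip, 27 x 50 x 73 mm, standing loose inside the tin (hidden until the lid is off). Origin: centre of its underside.
- mouse_black: Black computer mouse, 105 x 60 x 39 mm, a bystander on the right. Origin: centre of its underside.
- calculator: Grey desk calculator, 150 x 80 x 18 mm, a bystander far left. Origin: centre of its underside.
- tape_measure: Yellow tape measure, 35 x 70 x 60 mm, a bystander far right. Origin: centre of its underside.
- lip_entry (a point): Where the inward lips begin (rail x = +15 mm, 12 mm above the desk, midway across); they run from here to the stop. Lip underside 12 mm, top 16 mm above the desk, inner edges at y = +-33.5 mm. Sliding the closed tin takes up to about 10 N. A flared entry slopes up from here to rail x = 0, its tips 21 mm above the desk. Axes as the rail's.
- tin_rim (a point): Centre of the tin's rim, 92 mm above its origin. Four sprung tabs on the tin's short ends, 15 to 37 mm below the rim, press on the lid: drawing it takes about 7 to 18 N (more than the tin weighs) over the first 50 mm or so of the 75 mm stroke.
- stop: End stop: grey cross bar 10 x 95 mm, 24 mm high, fixed across the rail's far end. Origin: middle of its face that the tin's foot meets (rail x = +95 mm, 12 mm above the desk). Axes as the rail's.
Mind the look-alikes: they are no part of the job. Leave any blue or pink look-alike of the lid alone.

How it is judged:
By the outcome, as a careful person would: the job done as asked, in the order asked, and still so for the second after the job is handed in, with the robot touching nothing.
It also fails if it takes over 72 s, if anything falls off the work surface, if the arm or the gripper's body presses on something with over 40 N, if the wrist force passes 120 N, or if a joint passes its speed limit or range.

ROBOT

A 7-joint arm with a two-finger parallel gripper is mounted at the origin on a cart in front of the work surface, level with it; the furniture and walls round the work are solid. World frame = base frame: x ahead of the robot, y to its left, z up, the work surface at z = 0. Lengths are in m, angles in rad, forces in N, time in s.
With the tool pointing down it reaches from about 0.425 to 0.95 m from the base axis. Payload 16.7 kg.
Tool frame: the origin (TCP) lies between the finger pads; the fingertips stand 22 mm ahead of it and the grasp point (between the pads) lies 3 mm ahead of it; z points along the fingers, y is the line along which they close (so a half turn about z gives the same grasp; the last joint's range is limited). The gripper opens to 94 mm and grips with 3 to 60 N. Pads are 16 mm wide; open, the fingers measure 119 mm over their backs; the gripper's body (75 mm by 177 mm) begins 78 mm behind the grasp point.
Start: joints at [1.107, 0.426, 0.074, 1.606, -0.034, 1.111, -0.067], TCP at [0.208, -0.642, 0.227] pointing down, gripper open.
Joint ranges: [-2.85, 2.85], [-0.5, 2.14], [-1.23, 1.37], [0.21, 2.46], [-1.02, 4.16], [0.16, 2.05], [-2.73, 2.73]. Speed limits (rad/s): [1.89, 1.89, 2.39, 2.39, 3.01, 3.01, 3.01].

INTERFACE

Orientations are given as a rotation vector (axis times angle).
In Python, from plant import telemetry, read_camera, calibration, job, models gives the robot as it stands.
- The arm moves only by the tool jog_arm, never from a script. Its argument "moves" is a list of rows, each a list of 5 numbers: the opening, from -1 (shut) to 1 (fully open), so that 0 is half open, then the shift along the tool's x, y, z in m, then the turn about the tool's z in rad. A call has 1 to 10 rows; each row shifts and turns the commanded pose from where the row before left it, along the tool's axes as they then stand; what a row does not reach is not made up. A row lasts 1/10 s, in which the tool goes at most 50 mm and 8.59 degrees, less where a joint would pass 70% of its speed; a pose out of reach is approached as far as the arm can. A call with a gripper value outside its range is refused whole. The fingers move at their own pace and stop on an object; the grip force is fixed at half the most. Time passes only in rows, so rows that do not move let the fingers close. It gives the time, the measured TCP pose, the force, the opening and the grip force at its end, in the units of the state.
- telemetry.read_state(): the state, without advancing time (a new reading comes with each control period).
- read_camera(name): name is "scene" or "top"; returns the picture (420x560x3 uint8, red, green, blue); there is no depth.
- calibration(name): a dict with "fx", "fy", "cx", "cy" (pixels), "pose" (4x4, takes a point from camera to world coordinates). Camera axes: x right, y down, z forward; pixel columns grow to the right and rows downward; lengths in m; the calibration is good to about 2 mm. A picture is of the moment at which its call begins. calibration takes no time and is no camera call.
- job.hand_in(): hands the job in; it is judged then, once.
Trained networks look in the newest picture that a camera, given by its name, has taken for a name from the list of things; names that differ only in an ending like _2 or _b are one class to them, and where a whole thing is asked for, a point or a joint stands for the part that bears it (a point fixed in the world has none). Each returns a list of dicts, best first, with "confidence" (0 to 1); they miss things now and then, are a little off and sometimes report something else, mostly with a low value. They report only what shows in the picture. A call takes as long as a camera call. They do not tell look-alikes from the thing itself.
- models.search_frame(camera, thing): "at" ([x, y, z] in m, in world coordinates, good to about 4 mm: the middle of the surface that is visible of it).
- models.trace(camera, thing): "pixels" (420x560 bool, what is visible of it).
The state is a dict: "time_s": time; "q": joint angles; "dq": joint speeds; "effort": joint torques, N m; "tcp_pos": TCP position; "tcp_rot": TCP orientation; "ft_force": force on the tool from outside, world axes, zero at the start; "wrist_torque": the same for the moment, N m; "grip_width": opening from 0.0 (shut) to 1.0 (fully open); "grip_force": force on a finger pad.
Only numpy, scipy, OpenCV 4.12 (cv2) and the standard library are available. Lean on these libraries where they do the work, as an engineer would, in place of code of your own. Each camera call takes 0.05 s, during which the arm holds its last target. There are 200 camera calls.

## Working session

There is one attempt and no reset: what is moved stays moved. The work goes in short steps, Python scripts to look and compute and a tool call to move; the robot and the scene stay as the last step left them, time stands still between calls to the robot, and variables do not carry over. Pictures are saved under pics/ and viewed, at most 10 in all, crops included, and the job is handed in when it is done.

Besides the shell and the picture viewer there is one more tool, called after "Call:" by a JSON object that holds its "op" and its "data". jog_arm: Moves the arm, as the interface text tells. Its arguments: {"type":"object","properties":{"moves":{"type":"array","items":{"type":"array","items":{"type":"number"}}}},"required":["moves"]}

```bash
ls; mkdir -p pics
python3 - <<'E'
from plant import telemetry, read_camera, calibration, models
import cv2,numpy as np
np.set_printoptions(precision=4,suppress=True)
s=telemetry.read_state();print({k:np.round(v,4) for k,v in s.items()})
ims=[]
for c in("scene","top"):
    ims.append(read_camera(c)); k=calibration(c);print(c,k['fx'],k['fy'],k['cx'],k['cy']);print(k['pose'])
    cv2.imwrite(f'pics/{c}0.png',ims[-1][:,:,::-1])
    for t in ("rail","tin","lid","stop","mouse_black","calculator","tape_measure"):
        print(t,[(round(d['confidence'],2),np.round(d['at'],3)) for d in models.search_frame(c,t)[:4]])
E
```

```text
pics
{'time_s': np.float64(0.0), 'q': array([ 1.1075,  0.4267,  0.0739,  1.6066, -0.0341,  1.1108, -0.0671]), 'dq': array([ 0.0004,  0.0009, -0.0013,  0.0006,  0.0013,  0.0004, -0.0009]), 'effort': array([ -0.0001, -93.5844,   3.6663, -45.4191,  -0.0488,   0.0203,
         0.0003]), 'tcp_pos': array([ 0.2082, -0.6417,  0.2268]), 'tcp_rot': array([-3.1018, -0.4907,  0.0005]), 'ft_force': array([ 0.8048, -0.4887, -0.3702]), 'wrist_torque': array([ 0.0229,  0.0065, -0.0269]), 'grip_force': np.float64(0.0), 'grip_width': np.float64(0.998)}
scene 513.1911556394869 513.1911556394869 269.1281655545239 212.73839313027747
[[-0.584  -0.4823  0.6529 -0.3771]
 [-0.8116  0.3328 -0.4802  0.6423]
 [ 0.0143 -0.8103 -0.5858  0.898 ]
 [ 0.      0.      0.      1.    ]]
rail [(0.9, array([0.596, 0.043, 0.006]))]
tin [(0.57, array([0.454, 0.024, 0.009]))]
lid [(0.95, array([0.328, 0.164, 0.067])), (0.84, array([ 0.357, -0.123,  0.062])), (0.83, array([ 0.456, -0.247,  0.06 ])), (0.74, array([0.464, 0.026, 0.081]))]
stop [(0.74, array([0.646, 0.046, 0.021]))]
mouse_black [(0.86, array([ 0.433, -0.376,  0.023]))]
calculator [(0.71, array([0.634, 0.344, 0.013]))]
tape_measure [(0.5, array([ 0.672, -0.236,  0.039])), (0.44, array([0.596, 0.046, 0.002]))]
top 458.72418881193937 458.72418881193937 273.16027993543344 218.5754855882227
[[-0.0186 -0.9987  0.0469  0.4419]
 [-0.9997  0.0192  0.0117 -0.0222]
 [-0.0125 -0.0467 -0.9988  1.328 ]
 [ 0.      0.      0.      1.    ]]
rail [(0.59, array([0.586, 0.034, 0.005]))]
tin [(0.74, array([ 0.474, -0.017,  0.007]))]
lid [(0.94, array([0.487, 0.001, 0.098])), (0.65, array([0.34 , 0.14 , 0.076])), (0.59, array([ 0.475, -0.257,  0.079])), (0.58, array([ 0.376, -0.139,  0.075]))]
stop [(0.62, array([0.652, 0.047, 0.026]))]
mouse_black [(0.66, array([ 0.451, -0.39 ,  0.032]))]
calculator [(0.61, array([0.642, 0.337, 0.014]))]
tape_measure [(0.65, array([ 0.684, -0.247,  0.056]))]
```

View pics/top0.png

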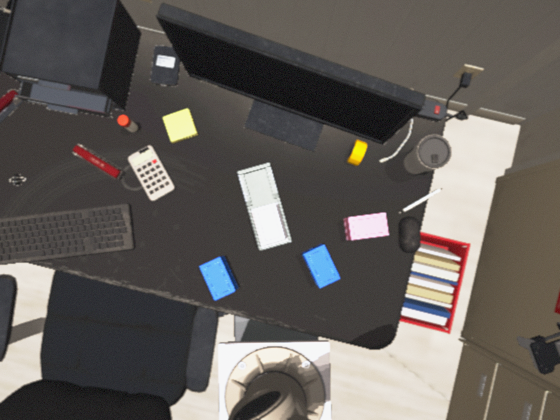

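View pics/scene0.png

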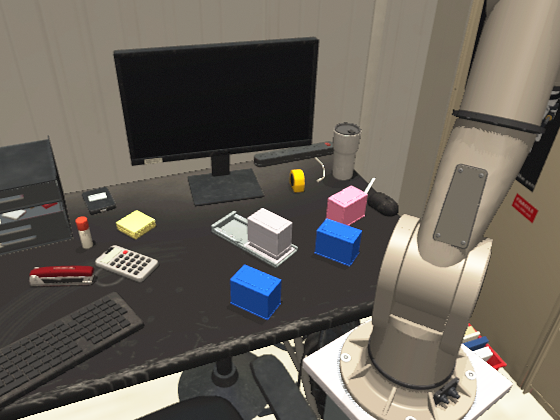

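The top view shows the grey rail from about (255,167) at the stop to (275,248) at the open end. The grey lid is at (268,225), the blue look-alikes are at (217,278) and (321,266), and the pink one is at (366,226). The scene view agrees. Next I'll fit the rail and lid axes.

```bash
cat > h.py <<'E'
from plant import telemetry, read_camera, calibration, models
import cv2,numpy as np
np.set_printoptions(precision=4,suppress=True)
def ray(c,uv,z):
    k=calibration(c);P=np.array(k['pose']);uv=np.atleast_2d(uv).astype(float)
    d=np.c_[(uv[:,0]-k['cx'])/k['fx'],(uv[:,1]-k['cy'])/k['fy'],np.ones(len(uv))]@P[:3,:3].T
    o=P[:3,3];return (o+d*((z-o[2])/d[:,2])[:,None])[:,:2]
def rect(m,c,z):
    m=m.astype(np.uint8);n,l,st,_=cv2.connectedComponentsWithStats(m)
    m=(l==1+st[1:,4].argmax())
    v,u=np.nonzero(m);p=ray(c,np.c_[u,v],z)
    (x,y),wh,a=cv2.minAreaRect((p*1000).astype(np.float32))
    b=cv2.boxPoints(((x,y),wh,a))
    e=b[1]-b[0] if np.hypot(*(b[1]-b[0]))>np.hypot(*(b[2]-b[1])) else b[2]-b[1]
    if e[0]<0:e=-e
    return np.array([x,y]),wh,np.degrees(np.arctan2(e[1],e[0])),m
E
python3 - <<'E'
from h import *
im=read_camera("top")
r=models.trace("top","rail");l=models.trace("top","lid")
R=r[0]['pixels']
for d in r: print('rail',d['confidence'],rect(d['pixels'],"top",.012)[:3])
for d in l: print('lid',d['confidence'],rect(d['pixels'],"top",.099)[:3])
for d in models.trace("top","stop"): print('stop',d['confidence'],rect(d['pixels'],"top",.024)[:3])
lid=[d for d in l if rect(d['pixels'],"top",.099)[0][1]<40 and rect(d['pixels'],"top",.099)[0][1]>-60]
if lid: print('union',rect(R|lid[0]['pixels'],"top",.012)[:3])
cr=im[155:260,220:310]
k=cv2.resize(cr,None,fx=6,fy=6,interpolation=cv2.INTER_CUBIC)[:600,:,::-1]
k=k[:600];ov=k.copy()
cv2.imwrite('pics/crop.png',k)
E
```

```text
rail 0.62 (array([543.015,  18.865]), (234.35011291503906, 98.26636505126953), np.float32(14.575799))
lid 0.86 (array([ 474.7227, -255.5213]), (60.62773895263672, 111.4769515991211), np.float32(-83.31907))
lid 0.82 (array([485.5526,   2.6336]), (106.71500396728516, 65.68590545654297), np.float32(13.058966))
lid 0.65 (array([345.8881, 139.2423]), (98.55776977539062, 72.00806427001953), np.float32(23.385517))
lid 0.6 (array([ 370.7549, -132.9075]), (103.26634979248047, 64.56065368652344), np.float32(23.469372))
stop 0.38 (array([538.9748,  17.7697]), (236.04257202148438, 96.42284393310547), np.float32(14.488656))
union (array([543.015,  18.865]), (234.35011291503906, 98.26636505126953), np.float32(14.575799))
```

View pics/crop.png

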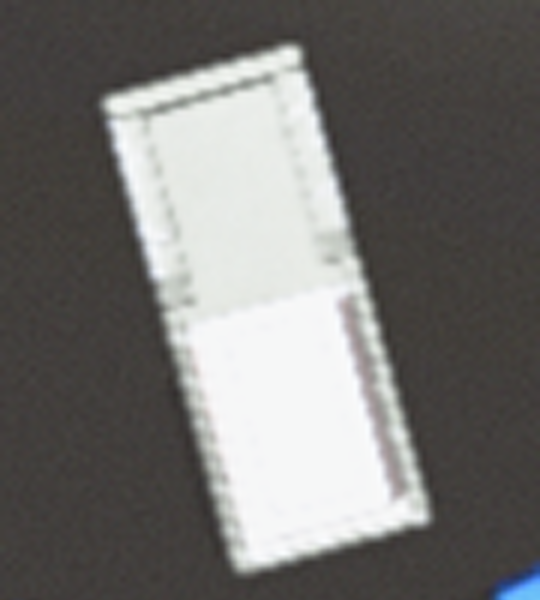

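The rail axis is about 14.4° with its origin near (0.553, 0.021). The tin sits at rail x≈-70 mm, so it has about 107 mm to travel to home.

Call:
{"op": "jog_arm", "data": {"moves": [[1,0,0,0,0.065],[1,0.0265,-0.027,0,0],[1,0.0265,-0.027,0,0],[1,0.0265,-0.027,0,0],[1,0.0265,-0.027,0,0],[1,0.0265,-0.027,0,0],[1,0.0265,-0.027,0,0],[1,0.0265,-0.027,0,0],[1,0.0265,-0.027,0,0]]}}

```text
time_s: 1.9
tcp_pos: [0.3612, -0.3791, 0.2277]
tcp_rot: [3.117, 0.39, 0.001]
ft_force: [0.9, -0.5, -0.1]
grip_width: 0.998
grip_force: 0.0
```

Call:
{"op": "jog_arm", "data": {"moves": [[1,0.0216,-0.034,0,0],[1,0.0216,-0.034,0,0],[1,0.0216,-0.034,0,0],[1,0.0216,-0.034,0,0],[1,0.0216,-0.034,0,0],[1,0.0216,-0.034,0,0],[1,0.0216,-0.034,0,0],[1,0.0216,-0.034,0,0],[1,0.0216,-0.034,0,0],[1,0.0216,-0.034,0,0]]}}

```text
time_s: 2.9
tcp_pos: [0.4866, 0.0038, 0.2278]
tcp_rot: [3.117, 0.389, 0.001]
ft_force: [0.9, -0.4, -0.7]
grip_width: 1.0
grip_force: 0.0
```

Call:
{"op": "jog_arm", "data": {"moves": [[1,0,0,0,0]]}}

```text
time_s: 3.0
tcp_pos: [0.4874, 0.0073, 0.2278]
tcp_rot: [-3.115, -0.399, -0.002]
ft_force: [0.5, -0.1, 0.1]
grip_width: 1.0
grip_force: 0.0
```

Call:
{"op": "jog_arm", "data": {"moves": [[1,-0.003,0.003,0.03,0],[1,0,0,0.035,0],[1,0,0,0.03,0],[1,0,0,0.025,0],[1,0,0,0.02,0],[1,0,0,0.015,0],[1,0,0,0.01,0],[1,0,0,0.003,0],[1,0,0,0,0],[1,0,0,0,0]]}}

```text
time_s: 4.0
tcp_pos: [0.4845, -0.0015, 0.0601]
tcp_rot: [3.117, 0.39, 0.001]
ft_force: [-0.3, 0.1, 0.8]
grip_width: 1.002
grip_force: 0.0
```

Run:
```python
from h import *
im=read_camera("scene");cv2.imwrite('pics/s1.png',cv2.resize(im[150:320,180:400],None,fx=3,fy=3,interpolation=2)[:,:,::-1])
```

```text
(no output)
```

View pics/s1.png

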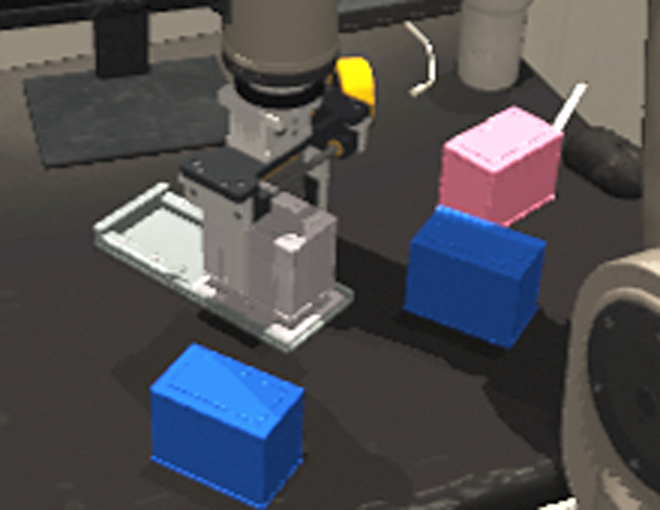

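The fingers straddle the lid, with the lid at crop (305,240) and the rail's open end at (290,340). I'll centre the gripper and close it.

Call:
{"op": "jog_arm", "data": {"moves": [[1,0.002,-0.0045,0,0],[1,0,0,0,0],[-1,0,0,0,0],[-1,0,0,0,0],[-1,0,0,0,0],[-1,0,0,0,0],[-1,0,0,0,0],[-1,0,0,0,0]]}}

```text
time_s: 4.85
tcp_pos: [0.4849, 0.0037, 0.0595]
tcp_rot: [-3.117, -0.39, 0.0]
ft_force: [0.3, 1.6, 0.2]
grip_width: 0.658
grip_force: 30.0
```

Call:
{"op": "jog_arm", "data": {"moves": [[-1,0.005,0,0,0],[-1,0.008,0,0,0],[-1,0.008,0,0,0],[-1,0.008,0,0,0],[-1,0.008,0,0,0]]}}

```text
time_s: 5.35
tcp_pos: [0.5212, 0.0126, 0.0593]
tcp_rot: [-3.117, -0.389, 0.0]
ft_force: [0.7, -0.2, -5.1]
grip_width: 0.658
grip_force: 30.0
```

Call:
{"op": "jog_arm", "data": {"moves": [[-1,0.008,0,0,0],[-1,0.008,0,0,0],[-1,0.008,0,0,0],[-1,0.008,0,0,0]]}}

```text
time_s: 5.75
tcp_pos: [0.5524, 0.0206, 0.0594]
tcp_rot: [-3.117, -0.39, 0.0]
ft_force: [0.2, -0.9, -5.0]
grip_width: 0.655
grip_force: 30.0
```

Call:
{"op": "jog_arm", "data": {"moves": [[-1,0.006,0,0.0005,0],[-1,0.006,0,0,0],[-1,0.006,0,0,0],[-1,0.005,0,0,0],[-1,0.003,0,0,0]]}}

```text
time_s: 6.25
tcp_pos: [0.5776, 0.027, 0.0589]
tcp_rot: [-3.117, -0.39, -0.0]
ft_force: [-3.5, -0.2, -0.7]
grip_width: 0.657
grip_force: 30.0
```

Call:
{"op": "jog_arm", "data": {"moves": [[-1,0.002,0,0,0],[-1,0.002,0,0,0]]}}

```text
time_s: 6.45
tcp_pos: [0.5805, 0.0277, 0.059]
tcp_rot: [3.117, 0.39, -0.002]
ft_force: [-2.5, -0.7, -1.8]
grip_width: 0.659
grip_force: 30.0
```

Call:
{"op": "jog_arm", "data": {"moves": [[-1,0.002,0,0,0],[-1,0.001,0,0,0]]}}

```text
time_s: 6.65
tcp_pos: [0.584, 0.0287, 0.0589]
tcp_rot: [-3.117, -0.39, -0.0]
ft_force: [-1.5, -0.3, -2.7]
grip_width: 0.66
grip_force: 30.0
```

Rail x is now about 33 mm. I'll creep from here.

Call:
{"op": "jog_arm", "data": {"moves": [[-1,0.001,0,0,0],[-1,0.001,0,0,0]]}}

```text
time_s: 6.85
tcp_pos: [0.5857, 0.0291, 0.059]
tcp_rot: [-3.117, -0.39, 0.0]
ft_force: [-0.4, 0.5, -5.4]
grip_width: 0.66
grip_force: 30.0
```

Call:
{"op": "jog_arm", "data": {"moves": [[-1,0.001,0,0,0],[-1,0.001,0,0,0]]}}

```text
time_s: 7.05
tcp_pos: [0.5878, 0.0296, 0.059]
tcp_rot: [-3.117, -0.39, -0.0]
ft_force: [-1.0, -0.4, -4.2]
grip_width: 0.66
grip_force: 30.0
```

Call:
{"op": "jog_arm", "data": {"moves": [[-1,0.001,0,0,0],[-1,0,0,0,0]]}}

```text
time_s: 7.25
tcp_pos: [0.5888, 0.0299, 0.059]
tcp_rot: [-3.117, -0.39, -0.0]
ft_force: [0.8, 0.1, -5.5]
grip_width: 0.662
grip_force: 30.0
```

Call:
{"op": "jog_arm", "data": {"moves": [[-1,0.001,0,0,0],[-1,0.001,0,0,0]]}}

```text
time_s: 7.45
tcp_pos: [0.5902, 0.0301, 0.059]
tcp_rot: [3.117, 0.39, -0.001]
ft_force: [-8.6, -1.5, 5.9]
grip_width: 0.661
grip_force: 30.0
```

Call:
{"op": "jog_arm", "data": {"moves": [[-1,0.001,0,0,0],[-1,0.001,0,0,0]]}}

```text
time_s: 7.65
tcp_pos: [0.5905, 0.0302, 0.0592]
tcp_rot: [3.116, 0.389, -0.006]
ft_force: [-22.5, -4.3, 21.3]
grip_width: 0.658
grip_force: 30.0
```

Call:
{"op": "jog_arm", "data": {"moves": [[-1,0.001,0,0,0],[-1,0,0,0,0]]}}

```text
time_s: 7.85
tcp_pos: [0.5907, 0.0303, 0.0593]
tcp_rot: [3.116, 0.389, -0.009]
ft_force: [-23.7, -3.8, 23.2]
grip_width: 0.658
grip_force: 30.0
```

Contact was felt at TCP x≈0.590, with the force rising to about 24 N. I'll relax the push.

Call:
{"op": "jog_arm", "data": {"moves": [[-1,-0.001,0,0,0],[-1,-0.001,0,0,0],[-1,0,0,0,0]]}}

```text
time_s: 8.15
tcp_pos: [0.5904, 0.0302, 0.0591]
tcp_rot: [3.117, 0.39, -0.003]
ft_force: [-10.4, -1.1, 7.1]
grip_width: 0.661
grip_force: 30.0
```

Call:
{"op": "jog_arm", "data": {"moves": [[-1,-0.0005,0,-0.002,0],[-1,0,0,-0.003,0],[-1,0,0,-0.003,0],[-1,0,0,-0.004,0]]}}

```text
time_s: 8.55
tcp_pos: [0.5901, 0.0303, 0.0703]
tcp_rot: [-3.117, -0.39, 0.003]
ft_force: [-3.3, -0.9, -23.1]
grip_width: 0.659
grip_force: 30.0
```

Call:
{"op": "jog_arm", "data": {"moves": [[-1,0,0,-0.005,0],[-1,0,0,-0.005,0],[-1,0,0,-0.005,0],[-1,0,0,-0.005,0]]}}

```text
time_s: 8.95
tcp_pos: [0.5908, 0.0303, 0.0914]
tcp_rot: [3.117, 0.39, -0.001]
ft_force: [-5.8, -1.6, -22.4]
grip_width: 0.66
grip_force: 30.0
```

Run:
```python
from h import *
im=read_camera("scene");cv2.imwrite('pics/s2.png',cv2.resize(im[130:300,170:390],None,fx=3,fy=3,interpolation=2)[:,:,::-1])
```

```text
(no output)
```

View pics/s2.png

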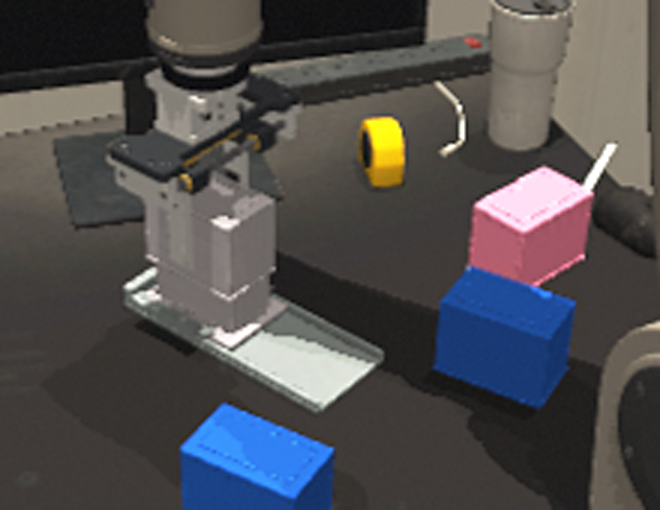

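The lid's lower edge, at crop (225,285), is clear of the foot and the tin stays in the rail. I'll continue the draw.

Call:
{"op": "jog_arm", "data": {"moves": [[-1,0,0,-0.005,0],[-1,0,0,-0.005,0],[-1,0,0,-0.005,0],[-1,0,0,-0.005,0],[-1,0,0,-0.005,0]]}}

```text
time_s: 9.5
tcp_pos: [0.5912, 0.0304, 0.1167]
tcp_rot: [-3.117, -0.39, -0.001]
ft_force: [-3.8, -1.7, -18.5]
grip_width: 0.656
grip_force: 30.0
```

Call:
{"op": "jog_arm", "data": {"moves": [[-1,0,0,-0.006,0],[-1,0,0,-0.008,0],[-1,0,0,-0.01,0],[-1,0,0,-0.015,0],[-1,0,0,-0.02,0],[-1,0,0,-0.02,0],[-1,0,0,0,0]]}}

```text
time_s: 10.2
tcp_pos: [0.5932, 0.0308, 0.1991]
tcp_rot: [3.117, 0.39, 0.01]
ft_force: [0.8, 0.0, -0.6]
grip_width: 0.659
grip_force: 30.0
```

Call:
{"op": "jog_arm", "data": {"moves": [[-1,-0.004,-0.0155,0,0],[-1,-0.006,-0.03,0,0],[-1,-0.006,-0.035,0,0],[-1,-0.006,-0.035,0,0],[-1,-0.004,-0.02,0,0],[-1,-0.002,-0.01,0,0],[-1,0,0,0.02,0],[-1,0,0,0.03,0],[-1,0,0,0.03,0],[-1,0,0,0.02,0]]}}

```text
time_s: 11.2
tcp_pos: [0.5274, 0.1638, 0.0929]
tcp_rot: [3.117, 0.389, -0.003]
ft_force: [0.2, 0.5, -1.0]
grip_width: 0.66
grip_force: 30.0
```

Run:
```python
from h import *
s=telemetry.read_state();print(s['tcp_pos'],s['tcp_rot'],s['ft_force'])
im=read_camera("scene");cv2.imwrite('pics/s3.png',cv2.resize(im[130:300,130:350],None,fx=3,fy=3,interpolation=2)[:,:,::-1])
```

```text
[0.5274 0.1638 0.0929] [ 3.1171  0.3888 -0.0027] [ 0.2339  0.4778 -1.0017]
```

View pics/s3.png

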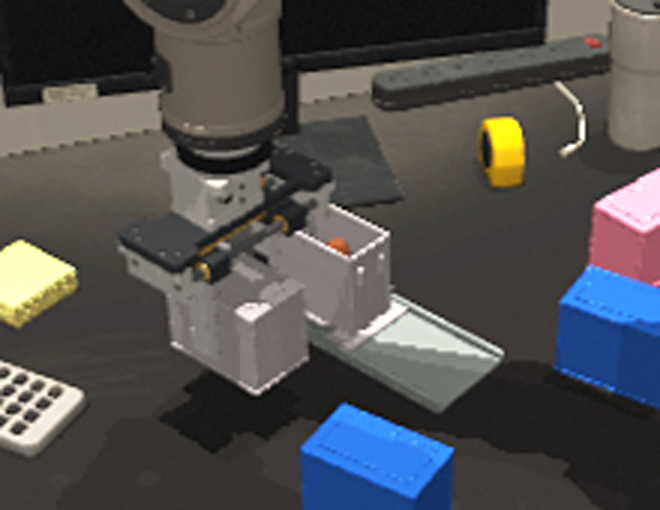

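The lid hangs level at crop (240,330) over clear desk. The open tin, with the stamp's knob at (340,245), is still home. I'll lower the lid.

Call:
{"op": "jog_arm", "data": {"moves": [[-1,0,0,0.015,0],[-1,0,0,0.014,0],[-1,0,0,0.01,0],[-1,0,0,0.006,0],[-1,0,0,0.003,0],[-1,0,0,0.002,0],[-1,0,0,0.001,0],[-1,0,0,0.001,0]]}}

```text
time_s: 12.05
tcp_pos: [0.5283, 0.1646, 0.0433]
tcp_rot: [-3.117, -0.39, -0.001]
ft_force: [-0.8, 0.0, -0.6]
grip_width: 0.656
grip_force: 30.0
```

Call:
{"op": "jog_arm", "data": {"moves": [[-1,0,0,0.001,0],[-1,0,0,0.001,0]]}}

```text
time_s: 12.25
tcp_pos: [0.5282, 0.1645, 0.0411]
tcp_rot: [-3.117, -0.39, -0.001]
ft_force: [-0.1, 0.0, -0.9]
grip_width: 0.659
grip_force: 30.0
```

Call:
{"op": "jog_arm", "data": {"moves": [[-1,0,0,0.001,0],[-1,0,0,0,0]]}}

```text
time_s: 12.45
tcp_pos: [0.5281, 0.1645, 0.0399]
tcp_rot: [-3.117, -0.39, 0.0]
ft_force: [-0.4, 0.7, -0.5]
grip_width: 0.661
grip_force: 30.0
```

Call:
{"op": "jog_arm", "data": {"moves": [[-1,0,0,0.001,0],[-1,0,0,0,0]]}}

```text
time_s: 12.65
tcp_pos: [0.5281, 0.1645, 0.0389]
tcp_rot: [-3.117, -0.39, 0.0]
ft_force: [0.7, 1.1, -0.8]
grip_width: 0.657
grip_force: 30.0
```

Call:
{"op": "jog_arm", "data": {"moves": [[-1,0,0,0.001,0],[-1,0,0,0,0]]}}

```text
time_s: 12.85
tcp_pos: [0.5282, 0.1646, 0.038]
tcp_rot: [-3.117, -0.39, -0.0]
ft_force: [-0.5, -1.4, -0.9]
grip_width: 0.66
grip_force: 30.0
```

Call:
{"op": "jog_arm", "data": {"moves": [[-1,0,0,0.001,0],[-1,0,0,0,0]]}}

```text
time_s: 13.05
tcp_pos: [0.528, 0.1646, 0.0376]
tcp_rot: [3.117, 0.39, 0.0]
ft_force: [-4.0, -2.0, 12.1]
grip_width: 0.659
grip_force: 30.0
```

The lid has touched down at 12 N. I'll release it and go back over the tin.

Call:
{"op": "jog_arm", "data": {"moves": [[-1,0,0,-0.0007,0],[1,0,0,0,0],[1,0,0,0,0],[1,0,0,0,0],[1,0,0,0,0],[1,0,0,-0.01,0],[1,0,0,-0.025,0],[1,0,0,-0.035,0],[1,0,0,-0.035,0],[1,0,0,-0.025,0]]}}

```text
time_s: 14.05
tcp_pos: [0.5284, 0.1649, 0.1707]
tcp_rot: [-3.117, -0.39, -0.003]
ft_force: [-0.6, -0.3, -0.4]
grip_width: 0.999
grip_force: 0.0
```

Call:
{"op": "jog_arm", "data": {"moves": [[1,0.004,0.0155,0,0],[1,0.006,0.03,0,0],[1,0.006,0.035,0,0],[1,0.006,0.035,0,0],[1,0.004,0.02,0,0],[1,0.002,0.01,0,0],[1,0,0,0,0],[1,0,0,0,0],[1,0,0,0,0]]}}

```text
time_s: 14.95
tcp_pos: [0.5906, 0.0318, 0.1678]
tcp_rot: [-3.117, -0.392, 0.0]
ft_force: [-1.0, -0.0, 0.8]
grip_width: 1.002
grip_force: 0.0
```

Run:
```python
from h import *
s=telemetry.read_state();print(s['tcp_pos'],s['tcp_rot'],s['ft_force'],s['grip_width'])
im=read_camera("scene");cv2.imwrite('pics/s4.png',cv2.resize(im[130:300,130:350],None,fx=3,fy=3,interpolation=2)[:,:,::-1])
```

```text
[0.5906 0.0318 0.1678] [-3.1165 -0.3925  0.0001] [-0.9727 -0.0287  0.8242] 1.0019248651540602
```

View pics/s4.png

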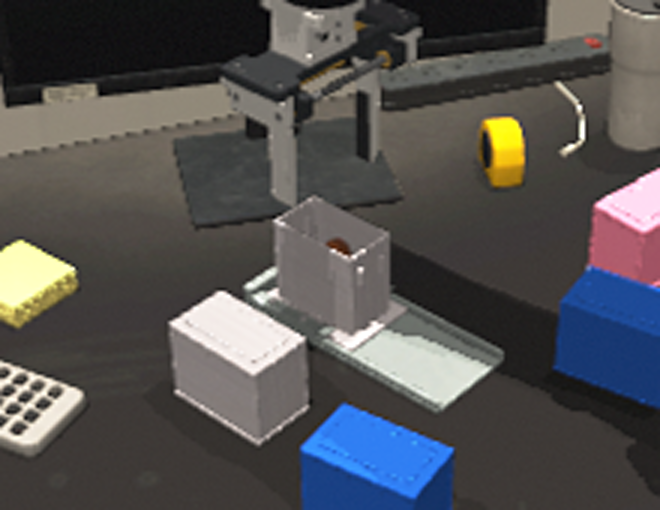

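The lid stands upright on bare desk at crop (240,365), and the open tin is at home with the stamp in it. I'll descend and grip the tin body.

Call:
{"op": "jog_arm", "data": {"moves": [[1,0,0.001,0.015,0],[1,0,0,0.025,0],[1,0,0,0.03,0],[1,0,0,0.025,0],[1,0,0,0.015,0],[1,0,0,0.005,0],[1,0,0,0,0],[1,0,0,0,0]]}}

```text
time_s: 15.8
tcp_pos: [0.5919, 0.0296, 0.0536]
tcp_rot: [-3.117, -0.39, -0.002]
ft_force: [0.1, 0.3, -0.9]
grip_width: 1.001
grip_force: 0.0
```

Call:
{"op": "jog_arm", "data": {"moves": [[-1,0,0,0,0],[-1,0,0,0,0],[-1,0,0,0,0],[-1,0,0,0,0],[-1,0,0,0,0],[-1,0,0,0,0],[-1,0,0,0,0]]}}

```text
time_s: 16.5
tcp_pos: [0.5912, 0.0301, 0.0528]
tcp_rot: [-3.117, -0.39, 0.0]
ft_force: [-2.9, 3.8, 4.5]
grip_width: 0.574
grip_force: 30.0
```

Call:
{"op": "jog_arm", "data": {"moves": [[-1,-0.002,0,0,0],[-1,-0.004,0,0,0],[-1,-0.006,0,0,0],[-1,-0.008,0,0,0],[-1,-0.008,0,0,0]]}}

```text
time_s: 17.0
tcp_pos: [0.5648, 0.023, 0.0529]
tcp_rot: [-3.117, -0.391, -0.003]
ft_force: [4.0, 4.6, -0.6]
grip_width: 0.572
grip_force: 30.0
```

Call:
{"op": "jog_arm", "data": {"moves": [[-1,-0.009,0,0,0],[-1,-0.009,0,0,0],[-1,-0.009,0,0,0],[-1,-0.009,0,0,0],[-1,-0.009,0,0,0]]}}

```text
time_s: 17.5
tcp_pos: [0.5206, 0.0116, 0.0528]
tcp_rot: [-3.117, -0.39, -0.002]
ft_force: [2.8, 4.3, -0.5]
grip_width: 0.578
grip_force: 30.0
```

Call:
{"op": "jog_arm", "data": {"moves": [[-1,-0.009,0,0,0],[-1,-0.009,0,0,0],[-1,-0.008,0,0,0],[-1,-0.006,0,0,0],[-1,-0.002,0,0,0],[-1,0,0,0,0]]}}

```text
time_s: 18.1
tcp_pos: [0.487, 0.0028, 0.0528]
tcp_rot: [3.117, 0.389, -0.002]
ft_force: [-4.7, 1.9, 9.7]
grip_width: 0.57
grip_force: 30.0
```

The tin is at rail x≈-70 mm, so it is clear of the lips. I'll lift it.

Call:
{"op": "jog_arm", "data": {"moves": [[-1,0,0,-0.002,0],[-1,0,0,-0.003,0],[-1,0,0,-0.004,0],[-1,0,0,-0.006,0]]}}

```text
time_s: 18.5
tcp_pos: [0.4873, 0.0029, 0.0678]
tcp_rot: [3.117, 0.389, -0.001]
ft_force: [-0.6, 0.1, -4.2]
grip_width: 0.573
grip_force: 30.0
```

Call:
{"op": "jog_arm", "data": {"moves": [[-1,0,0,-0.01,0],[-1,0,0,-0.015,0],[-1,0,0,-0.015,0],[-1,0,0,-0.01,0],[-1,0,0,-0.003,0],[-1,0,0,0,0]]}}

```text
time_s: 19.1
tcp_pos: [0.4878, 0.003, 0.1211]
tcp_rot: [3.117, 0.389, 0.001]
ft_force: [-0.1, -0.0, -5.3]
grip_width: 0.577
grip_force: 30.0
```

Call:
{"op": "jog_arm", "data": {"moves": [[-1,0.002,0.005,0,0],[-1,0.004,0.01,0,0],[-1,0.006,0.015,0,0],[-1,0.008,0.02,0,0],[-1,0.008,0.02,0,0],[-1,0.008,0.02,0,0],[-1,0.007,0.018,0,0],[-1,0.005,0.012,0,0],[-1,0.003,0.007,0,0],[-1,0.001,0.003,0,0]]}}

```text
time_s: 20.1
tcp_pos: [0.5703, -0.1106, 0.1205]
tcp_rot: [-3.117, -0.389, 0.0]
ft_force: [-0.0, 0.2, -4.2]
grip_width: 0.573
grip_force: 30.0
```

Call:
{"op": "jog_arm", "data": {"moves": [[-1,0,0,0,0],[-1,0,0,0.005,0],[-1,0,0,0.01,0],[-1,0,0,0.015,0],[-1,0,0,0.015,0],[-1,0,0,0.01,0],[-1,0,0,0.006,0],[-1,0,0,0.003,0],[-1,0,0,0.002,0]]}}

```text
time_s: 21.0
tcp_pos: [0.5701, -0.1101, 0.0546]
tcp_rot: [-3.117, -0.39, -0.0]
ft_force: [-0.6, 0.6, -4.3]
grip_width: 0.576
grip_force: 30.0
```

Run:
```python
from h import *
s=telemetry.read_state();print(s['tcp_pos'],s['tcp_rot'],s['ft_force'],s['grip_width'])
im=read_camera("scene");cv2.imwrite('pics/s5.png',cv2.resize(im[130:300,170:390],None,fx=3,fy=3,interpolation=2)[:,:,::-1])
```

```text
[ 0.5701 -0.1101  0.0546] [-3.1173 -0.3896 -0.0002] [-0.6254  0.6181 -4.2932] 0.5757216571584088
```

View pics/s5.png

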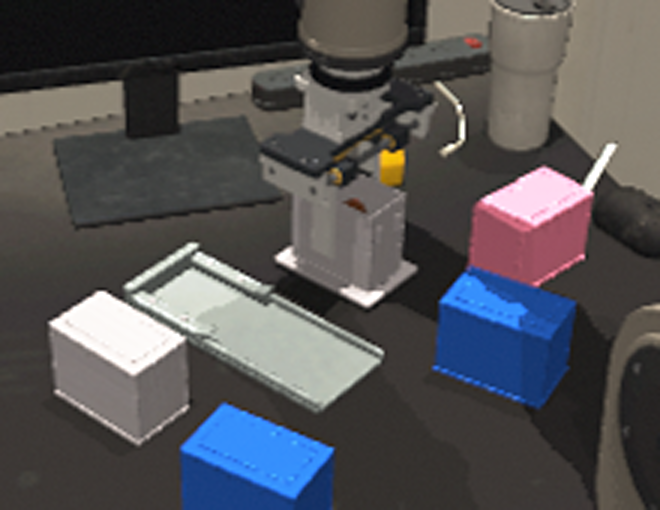

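The tin hangs just above clear desk at crop (345,270), away from the rail. I'll set it down.

Call:
{"op": "jog_arm", "data": {"moves": [[-1,0,0,0.002,0],[-1,0,0,0.001,0],[-1,0,0,0.001,0],[-1,0,0,0,0]]}}

```text
time_s: 21.45
tcp_pos: [0.57, -0.1101, 0.0507]
tcp_rot: [-3.117, -0.39, -0.0]
ft_force: [0.1, -1.9, -4.1]
grip_width: 0.575
grip_force: 30.0
```

Call:
{"op": "jog_arm", "data": {"moves": [[-1,0,0,0.001,0],[-1,0,0,0,0]]}}

```text
time_s: 21.65
tcp_pos: [0.57, -0.1101, 0.0497]
tcp_rot: [-3.117, -0.39, 0.0]
ft_force: [-0.8, -0.8, -4.0]
grip_width: 0.575
grip_force: 30.0
```

Call:
{"op": "jog_arm", "data": {"moves": [[-1,0,0,0.001,0],[-1,0,0,0,0]]}}

```text
time_s: 21.85
tcp_pos: [0.5701, -0.1101, 0.0488]
tcp_rot: [3.117, 0.39, 0.0]
ft_force: [-0.9, 0.9, -1.2]
grip_width: 0.576
grip_force: 30.0
```

Contact is beginning. I'll lower 0.5 mm more, release and retreat straight up.

Call:
{"op": "jog_arm", "data": {"moves": [[-1,0,0,0.0005,0],[-1,0,0,0,0]]}}

```text
time_s: 22.05
tcp_pos: [0.5701, -0.1101, 0.0488]
tcp_rot: [3.117, 0.39, 0.0]
ft_force: [-4.4, 0.6, 8.4]
grip_width: 0.574
grip_force: 30.0
```

Call:
{"op": "jog_arm", "data": {"moves": [[1,0,0,0,0],[1,0,0,0,0],[1,0,0,0,0],[1,0,0,0,0],[1,0,0,-0.01,0],[1,0,0,-0.025,0],[1,0,0,-0.035,0],[1,0,0,-0.035,0],[1,0,0,-0.035,0],[1,0,0,-0.03,0]]}}

```text
time_s: 23.05
tcp_pos: [0.5701, -0.11, 0.221]
tcp_rot: [3.117, 0.39, 0.002]
ft_force: [-0.2, -0.1, 0.1]
grip_width: 1.001
grip_force: 0.0
```

Call:
{"op": "jog_arm", "data": {"moves": [[1,0,0,0,0],[1,0,0,0,0],[1,0,0,0,0]]}}

```text
time_s: 23.35
tcp_pos: [0.5695, -0.1101, 0.2175]
tcp_rot: [-3.117, -0.39, 0.002]
ft_force: [0.0, 1.0, -0.9]
grip_width: 1.0
grip_force: 0.0
```

Run:
```python
from h import *
s=telemetry.read_state();print(s['tcp_pos'],s['ft_force'],s['grip_width'])
im=read_camera("scene");cv2.imwrite('pics/s6.png',cv2.resize(im[130:300,170:390],None,fx=3,fy=3,interpolation=2)[:,:,::-1])
```

```text
[ 0.5695 -0.1101  0.2175] [ 0.0383  0.9928 -0.8708] 1.0001319455690205
```

View pics/s6.png

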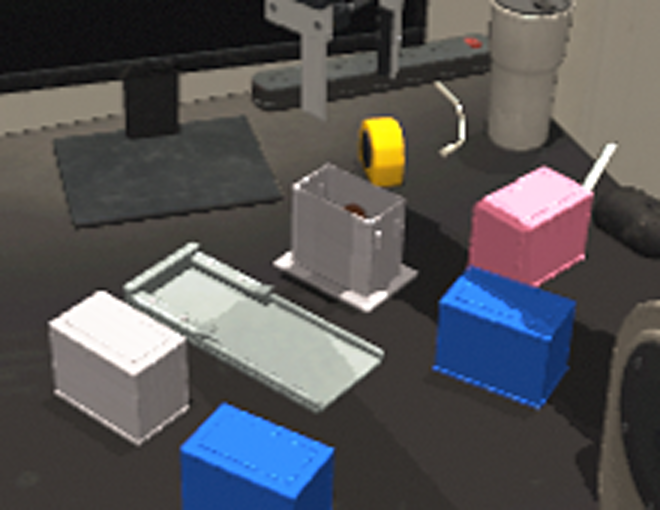

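The tin stands upright at crop (345,235) with the stamp inside, the lid stands at (120,365), the rail is empty and the gripper is clear.

```bash
python3 -c "
from plant import job;print(job.hand_in())"
```

```text
the job is handed in; nothing more can be done
None
```

I handed the job in at about 23 s: the lid stands open side down on the bare desk, the open tin stands upright clear of the rail with the stamp in it, and the mouse, calculator and tape measure were not touched; no verdict came back.

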